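# Fasten the open draw latch of a water-test case

## Robot

A 7-joint arm with a two-finger parallel gripper is mounted at the origin on the work surface. World frame = base frame: x ahead of the robot, y to its left, z up, the work surface at z = 0. Lengths are in m, angles in rad, forces in N, time in s.
With the tool pointing down it reaches from about 0.425 to 0.975 m from the base axis. Payload 16.7 kg.
Tool frame: the origin (TCP) lies at the centre of the arm's flange, where the gripper is bolted on; the fingertips stand 173 mm ahead of it and the grasp point (between the pads) lies ahead of it (grip_depth is the z of the grasp point in the tool frame, in m); z points along the fingers, y is the line along which they close (so a half turn about z gives the same grasp; the last joint's range is limited). The gripper opens to 85 mm and grips with 20 to 120 N. Pads are 22 mm wide; open, the fingers measure 114 mm over their backs; the gripper's body (76 mm by 85 mm) begins 54 mm behind the grasp point. The pads swing forward as they close: fully open they stand 13 mm farther back than shut.
Start: joints at [-1.423, 0.426, 0.074, 1.606, -0.034, 1.111, -0.067], TCP at [0.197, 0.645, 0.405] pointing down, gripper open.
Joint ranges: [-2.85, 2.85], [-0.5, 2.14], [-1.23, 1.37], [0.21, 2.46], [-1.02, 4.16], [0.16, 2.05], [-2.73, 2.73]. Speed limits (rad/s): [1.89, 1.89, 2.39, 2.39, 3.01, 3.01, 3.01].

## Interface

Orientations are given as a unit quaternion [w, x, y, z].
In Python, from station import get_obs, get_image, get_calibration, sign_off, grip_depth gives the robot as it stands.
- The arm moves only by the tool step_arm, never from a script. Its arguments are lists of equal length, an entry for each row: "hand": the opening, from 0 (shut) to 1 (fully open); "linear": the shift along the tool's x, y, z in cm, a list of three; "roll": the turn about the tool's z in degrees. In form: {"hand": [hand, ...], "linear": [[tx, ty, tz], ...], "roll": [roll, ...]}. A call has 1 to 5 rows; each row is the pose to reach, as a shift and turn from the pose commanded when the call began, along the tool's axes at that moment; what a row does not reach only later rows make up. A row lasts 1/8 s, in which the tool goes at most 62.5 mm and 10.7 degrees, less where a joint would pass 70% of its speed; a pose out of reach is approached as far as the arm can. A call with a gripper value outside its range is refused whole. The fingers move at their own pace and stop on an object; "force" is the grip in N (left out, the last holds). Time passes only in rows, so rows that repeat a pose let the fingers close. It gives the time, the measured TCP pose, the force, the opening and the grip force at its end, in the units of the state.
- get_obs(): the state, without advancing time (a new reading comes with each control period).
- get_image(name): name is "scene" or "top" or "wrist"; returns the picture (384x512x3 uint8, red, green, blue); there is no depth.
- get_calibration(name): a dict with "fx", "fy", "cx", "cy" (pixels), "R" (3x3) and "t" (3): a world point X has camera coordinates R X + t; the wrist camera has in their place "mount" (4x4, takes a point from camera to tool coordinates, whose origin is the TCP and whose axes are the flange's). Camera axes: x right, y down, z forward; pixel columns grow to the right and rows downward; lengths in m; the calibration is good to about 2 mm. A picture is of the moment at which its call begins: read the wrist's pose just before it. get_calibration takes no time and is no camera call.
- sign_off(): hands the job in; it is judged then, once.
The state is a dict: "time": time; "joint_positions": joint angles; "qd": joint speeds; "joint_torque": joint torques, N m; "eef_pos": TCP position; "eef_rot": TCP orientation; "contact_force": force on the tool from outside, world axes, zero at the start; "ft_torque": the same for the moment, N m; "gripper_width": finger opening in m; "finger_force": force on a finger pad.
Only numpy, scipy, OpenCV 4.12 (cv2) and the standard library are available. Lean on these libraries where they do the work, as an engineer would, in place of code of your own. Each camera call takes 0.05 s, during which the arm holds its last target. There are 200 camera calls.

## Task

One end of the water-test case's lid still stands ajar: hook the wire loop of the open draw latch behind the lip of its keeper on the lid and draw it snug, then swing the lever down over centre and press it fully home until its spring catch clicks. A firm thumb's push is plenty: do not lean on the lever or the case, and leave the bottles and instruments around it where they stand.

Things in the scene. Friction and masses are not known exactly. Their poses are not given: they have to be found in the camera images.
- latch_pivot (a point): Centre of the open latch's lever hinge, 14 mm above the flat top of the slate-grey case (360 x 150 x 180 mm tall, stood on edge, fixed). Axes: x runs across the seam from base shell to lid, y along the case (also the axis of lever and loop hinges), z up. The same latch at the case's other end is already fastened; a handle 37 mm high lies between, 57 to 153 mm along +y, 30 mm towards -x.
- lever (a joint): Angle of the steel lever (20 mm wide, 66 mm long, 3 mm thick) about latch_pivot: 0 = home, flat along -x; 1.57 = upright; opens to 2.1. Stiff hinge: stays where left. Loop snug at about 1.2; then pressing takes up to 8 N at lever_pad. Below 0.19 it is over centre and drops onto its spring catch at about 0.08; 15 to 24 N there clicks it home on a rigid stop. Over 30 N bends it.
- lever_pad (a point): Point on the lever's upper face (the face that looks up when it is home), on its centre line, 45 mm from the hinge axis and 5 mm out from it: the place to press it down. When home it is 19 mm above the case top. x along the lever from tip to hinge.
- loop (a joint): Angle of the wire loop on the lever; negative swings it up and away from the keeper. Above the horizontal, towards +x, the loop stands at minus (joint lever + joint loop). It is stiff enough to stay where it is put, so it also turns with the lever unless its crossbar is caught under the keeper's lip. Pulling the loop along x turns the lever with it, against about 3 N.
- loop_bar (a point): Centre of the loop's crossbar. The loop is a U of round 5 mm steel wire, 34 mm wide outside and 24 mm inside, whose two side wires run 65.3 mm back to its hinge on the lever, 15 mm from latch_pivot. It can be pinched across its side wires near the crossbar, from above, fingers closing along the case's length.
- keeper_seat (a point): Where the crossbar's centre belongs in the steel keeper on the lid, 10 mm above the lid's top. The keeper is a 16 mm wide hook: a web 2.5 mm on the -x side of this point, and above it a lip whose underside is 4.5 mm and whose top is 7.5 mm higher, reaching 5 mm to the +x side. The loop comes down beyond the lip (bar centre at least 8 mm to +x), below it, then is drawn to -x. Axes as latch_pivot's.
- lid (a joint): Turn of the lid (36 mm thick, at +x of the seam) about its fastened end: 0.016 = ajar, its open end pushed off 3.4 mm by the rubber seal; 0 = drawn shut. The seal is stiff: about 20 N per mm at the keeper.
- case_middle (a point): Middle of the case: 90 mm above the cart top, 15 mm on the base shell's side of the lid's seal. Axes as latch_pivot's; latch_pivot lies at (-22, -105, 104) mm from here, the fastened latch's hinge at (-22, 105, 104). The shell reaches 97 mm to -x and 54 mm to +x.
- dropper1_mid (a point): White dropper bottle with a blue cap, 35 mm across, 78 mm tall; loose, not to be disturbed. Point at its centre, half-way up.
- dropper2_mid (a point): White dropper bottle with a blue cap, 35 mm across, 78 mm tall; loose, not to be disturbed. Point at its centre, half-way up.
- dropper3_mid (a point): Amber dropper bottle with a blue cap, 35 mm across, 78 mm tall; loose, not to be disturbed. Point at its centre, half-way up.
- bottle1_mid (a point): White reagent bottle with a black cap, 62 mm across, 152 mm tall; loose, not to be disturbed. Point at its centre, half-way up.
- bottle2_mid (a point): Amber reagent bottle with a black cap, 62 mm across, 152 mm tall; loose, not to be disturbed. Point at its centre, half-way up.
- meter_mid (a point): Blue hand-held photometer lying flat, 80 x 160 x 48 mm; loose, not to be disturbed. Point at its centre, half-way up.
- cup_mid (a point): Clear sample cup, 66 mm across, 85 mm tall; loose, not to be disturbed. Point at its centre, half-way up.

How it is judged:
By the outcome, as a careful person would: the job done as asked, in the order asked, and still so for the second after the job is handed in, with the robot touching nothing.
It also fails if it takes over 58 s, if anything falls off the work surface, if the arm or the gripper's body presses on something with over 40 N, if the wrist force passes 120 N, or if a joint passes its speed limit or range.

## Working session

There is one attempt and no reset: what is moved stays moved. The work goes in short steps, Python scripts to look and compute and a tool call to move; the robot and the scene stay as the last step left them, time stands still between calls to the robot, and variables do not carry over. Pictures are saved under pics/ and viewed, at most 10 in all, crops included, and the job is handed in when it is done.

Besides the shell and the picture viewer there is one more tool, called after "Request:" in YAML: its name, and indented under it one key for each argument. step_arm: Moves the arm, as the interface text tells. Its arguments: {"type":"object","properties":{"hand":{"type":"array","items":{"type":"number"}},"linear":{"type":"array","items":{"type":"array","items":{"type":"number"}}},"roll":{"type":"array","items":{"type":"number"}},"force":{"type":"number"}},"required":["hand","linear","roll"]}

```bash
mkdir -p pics
python3 - <<'E'
from station import *
import cv2,numpy as np
o=get_obs();print({k:np.round(v,4).tolist() for k,v in o.items()},grip_depth)
for n in("scene","top","wrist"):
    im=get_image(n);cv2.imwrite(f"pics/{n}0.png",im[:,:,::-1])
    c=get_calibration(n);print(n,{k:np.round(v,4).tolist() for k,v in c.items()})
a=cv2.imread("pics/scene0.png");b=cv2.imread("pics/top0.png")
cv2.imwrite("pics/scene0b.png",cv2.resize(a,(800,600),interpolation=cv2.INTER_CUBIC))
cv2.imwrite("pics/top0b.png",cv2.resize(b,(800,600),interpolation=cv2.INTER_CUBIC))
E
```

```text
{'time': 0.0, 'joint_positions': [-1.4235, 0.4267, 0.0738, 1.6066, -0.0341, 1.1108, -0.0671], 'qd': [0.0002, 0.0, -0.0016, 0.0014, 0.0014, 0.0016, -0.0004], 'joint_torque': [0.0, -94.9857, 3.7614, -46.3493, 0.0194, 0.0105, 0.0], 'eef_pos': [0.1974, 0.6453, 0.404], 'eef_rot': [-0.0001, 0.1478, 0.989, -0.0006], 'contact_force': [-0.4143, -0.4365, 0.443], 'ft_torque': [0.0394, 0.0197, -0.0164], 'finger_force': 0.0, 'gripper_width': 0.0857} 0.1547
scene {'fx': 428.4491, 'fy': 428.4491, 'cx': 259.498, 'cy': 189.8477, 'R': [[0.7948, 0.6069, -0.0005], [0.5221, -0.6842, -0.5092], [-0.3094, 0.4044, -0.8607]], 't': [-0.5342, -0.1348, 1.3045]}
top {'fx': 352.8027, 'fy': 352.8027, 'cx': 254.3939, 'cy': 193.9871, 'R': [[0.0006, -1.0, 0.01], [-0.9986, -0.0011, -0.0537], [0.0537, -0.0099, -0.9985]], 't': [0.1539, 0.5686, 0.9585]}
wrist {'fx': 338.1445, 'fy': 338.1445, 'cx': 253.3997, 'cy': 194.3204, 'mount': [[-0.0006, -0.9499, -0.3125, 0.0781], [1.0, -0.0008, 0.0004, 0.0005], [-0.0007, -0.3125, 0.9499, 0.0296], [0.0, 0.0, 0.0, 1.0]]}
```

View pics/scene0b.png

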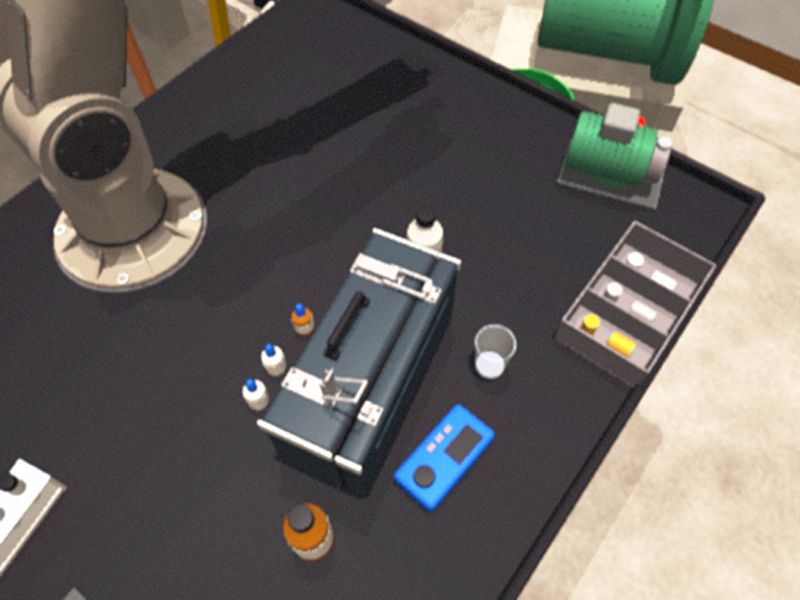

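View pics/top0b.png

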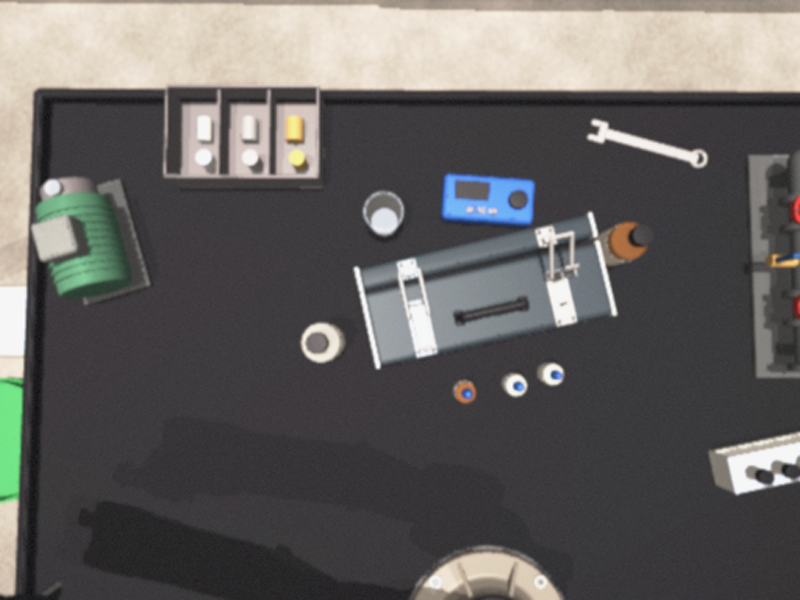

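Run:
```python
import cv2,numpy as np
a=cv2.imread("pics/scene0.png");b=cv2.imread("pics/top0.png")
T=cv2.resize(b[130:245,222:402],None,fx=4.4,fy=4.4,interpolation=cv2.INTER_CUBIC)
S=cv2.resize(a[225:310,160:258],None,fx=7,fy=7,interpolation=cv2.INTER_CUBIC)
print(T.shape,S.shape)
cv2.imwrite("pics/t1.png",T);cv2.imwrite("pics/s1.png",S)
```

```text
(506, 792, 3) (595, 686, 3)
```

View pics/t1.png

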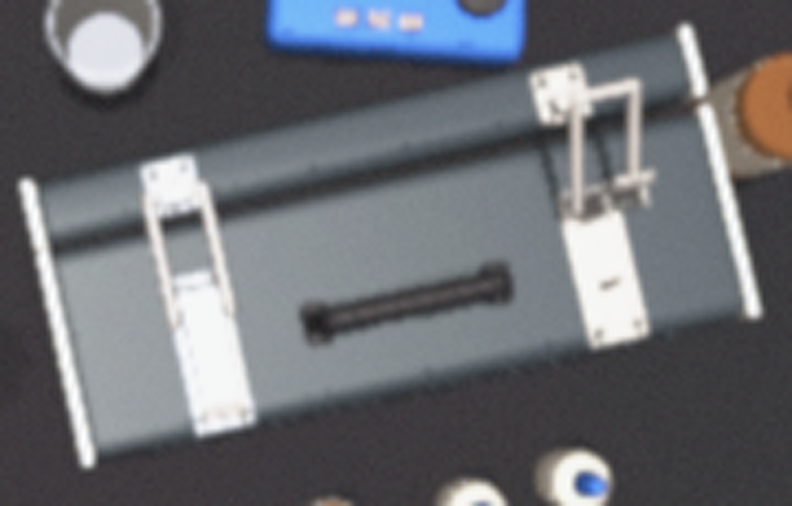

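View pics/s1.png

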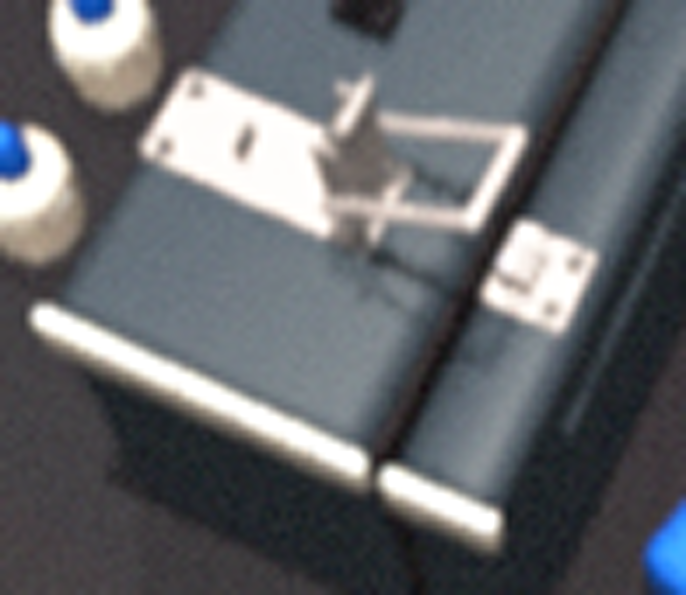

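```bash
cat > h.py <<'E'
import numpy as np
from scipy.optimize import least_squares
from station import *
C={n:get_calibration(n) for n in("scene","top")}
def proj(n,X):
    c=C[n];p=c["R"]@np.asarray(X)+c["t"];return np.array([c["fx"]*p[0]/p[2]+c["cx"],c["fy"]*p[1]/p[2]+c["cy"]])
T=lambda U,V:("top",np.array([(U+.5)/4.4-.5+222,(V+.5)/4.4-.5+130]))
S=lambda U,V:("scene",np.array([(U+.5)/7-.5+160,(V+.5)/7-.5+225]))
def world(q,l): # l mm relative to case_middle
    c,s=np.cos(q[2]),np.sin(q[2]);x,y,z=np.array(l)/1e3
    return np.array([q[0]+c*x-s*y,q[1]+s*x+c*y,.09+z])
E
python3 - <<'E'
from h import *
pts=[(T(26,180),(54,176.5,90)),(T(88,466),(-97,176.5,90)),(T(684,25),(57,-176.5,90)),(T(754,318),(-97,-176.5,90)),
(S(35,315),(-97,-176.5,90)),(S(500,538),(57,-176.5,90))]
f=lambda q:np.concatenate([proj(n,world(q,l))-u for (n,u),l in pts])
r=least_squares(f,[.5,.05,.2]);q=r.x;print(q,np.round(r.fun,1))
np.save("q.npy",q)
P=world(q,(-22,-105,104));print("pivot",P)
def tri(*o):
    r=least_squares(lambda X:np.concatenate([proj(n,X)-u for n,u in o]),[.5,0,.2]);X=r.x;c,s=np.cos(q[2]),np.sin(q[2])
    d=X-P;return np.round(np.r_[c*d[0]+s*d[1],-s*d[0]+c*d[1],d[2]]*1e3,1),np.round(r.fun,1)
print("bar",tri(T(607,91),S(497,177)))
print("barL",tri(T(580,98),S(520,130)),"barR",tri(T(636,84),S(473,225)))
print("levtip",tri(T(634,183),S(355,105)))
print("keeper far corners",tri(T(530,72),S(598,258)),tri(T(578,65),S(560,332)))
ppx=lambda n,l:np.round((proj(n,world(q,np.array(l)+(-22,-105,104)))-((222,130) if n=="top" else (160,225))+.5)*(4.4 if n=="top" else 7)-.5)
for l in[(0,0,0),(56,0,-4),(56,210,-4),(0,210,0)]:print(l,ppx("top",l),ppx("scene",l))
E
```

```text
[0.60030246 0.03091206 0.22244195] [ 1.2 -0.3  1.5 -0.8  0.2  0.5  0.3 -1.2  1.2 -0.5 -0.7 -2.6]
pivot [ 0.60200878 -0.07635438  0.194     ]
bar (array([47.8,  0.9, 56.4]), array([-0.1, -0.1, -0.1,  0. ]))
barL (array([47.6, 15.5, 59.2]), array([-0.2, -0.3, -0.3,  0. ])) barR (array([ 48. , -14.3,  54.5]), array([0. , 0. , 0.1, 0. ]))
levtip (array([ 1.9,  1.3, 63.3]), array([-0.2, -0.2, -0.2, -0. ]))
keeper far corners (array([ 72.6,  14.1, -11.7]), array([ 0.3,  0.3,  0.4, -0. ])) (array([ 71.5, -11.7, -13.7]), array([ 0.1,  0.1,  0.1, -0. ]))
(0, 0, 0) [597. 200.] [366. 190.]
(56, 0, -4) [569.  96.] [531. 267.]
(56, 210, -4) [174. 184.] [ 807. -270.]
(0, 210, 0) [198. 289.] [ 656. -335.]
```

```bash
cat >> h.py <<'E'
from scipy.spatial.transform import Rotation as Rn
q=np.load("q.npy") if __import__("os").path.exists("q.npy") else None
P=world(q,(-22,-105,104))
Rc=Rn.from_euler("z",q[2]).as_matrix()
def loc(X): return Rc.T@(np.array(X)-P)*1e3
def glob(l): return P+Rc@np.array(l)/1e3
def tool():
    o=get_obs();w,x,y,z=o["eef_rot"];return o,Rn.from_quat([x,y,z,w]).as_matrix()
def plan(l,tipz=173):
    "tip target in local mm -> cm shift in the tool axes, roll deg"
    o,R=tool();X=glob(np.array(l)+[0,0,tipz])
    d=R.T@(X-o["eef_pos"])*100
    want=np.array([Rc[0,1],Rc[1,1],0]);w=R.T@want
    a=np.degrees(np.arctan2(-w[0],w[1]));a=(a+90)%180-90
    t=loc(o["eef_pos"])-[0,0,tipz]
    print("t",round(o["time"],2),"tip now",np.round(t,1),"shift cm",np.round(d,2),"roll",round(a,2),"F",np.round(Rc.T@o["contact_force"],1),"w",round(o["gripper_width"]*1e3,1),"q",np.round(o["joint_positions"],2))
E
python3 -c "
from h import *
plan((43,1,133))"
```

```text
t 0.15 tip now [-235.4  793.2   37.2] shift cm [-63.49 -54.97  -9.52] roll -29.75 F [-1.1  0.  -0.5] w 85.4 q [-1.42  0.43  0.07  1.61 -0.03  1.11 -0.07]
```

Request:
step_arm:
  hand: [1,1,1,1,1]
  linear:
    - [0,0,-5]
    - [-2,-2,-9]
    - [-6,-5.5,-9.5]
    - [-11,-9.5,-9.5]
    - [-15,-13,-9.5]
  roll: [0,0,-5,-15,-25]

```text
time: 0.78
eef_pos: [0.3039, 0.4753, 0.4997]
eef_rot: [0.0, -0.072, 0.997, -0.0]
contact_force: [0.2, 0.2, -0.5]
gripper_width: 0.0854
finger_force: 0.0
```

```bash
python3 -c "
from h import *
plan((43,1,133))"
```

```text
t 0.78 tip now [-169.1  603.8  132.7] shift cm [-2.583e+01 -5.845e+01 -2.000e-02] roll -4.46 F [ 0.3  0.1 -0.5] w 85.4 q [-1.19  0.17  0.09  1.74 -0.02  1.23  0.62]
```

Request:
step_arm:
  hand: [1,1,1,1,1]
  linear:
    - [-2.5,-5.5,0]
    - [-5,-11,0]
    - [-7.5,-16.5,0]
    - [-10,-22.5,0]
    - [-12.5,-28,0]
  roll: [-4.5,-4.5,-4.5,-4.5,-4.5]

```text
time: 1.4
eef_pos: [0.4659, 0.2157, 0.4998]
eef_rot: [0.0, -0.109, 0.994, 0.0]
contact_force: [0.6, -0.1, -0.5]
gripper_width: 0.0857
finger_force: 0.0
```

```bash
python3 -c "
from h import *
plan((43,1,133))"
```

```text
t 1.4 tip now [-68.3 314.9 132.8] shift cm [-1.127e+01 -3.134e+01 -2.000e-02] roll -0.25 F [ 0.6 -0.2 -0.5] w 85.7 q [-0.85  0.07  0.31  1.86 -0.02  1.22  1.26]
```

Request:
step_arm:
  hand: [1,1,1,1,1]
  linear:
    - [-2,-6,0]
    - [-4,-12,0]
    - [-6.5,-18,0]
    - [-9,-24,0]
    - [-10.5,-29,0]
  roll: [-0.2,-0.2,-0.2,-0.2,-0.2]

```text
time: 2.02
eef_pos: [0.6315, -0.0443, 0.4995]
eef_rot: [-0.0, -0.111, 0.994, -0.0]
contact_force: [0.2, 0.6, -0.1]
gripper_width: 0.0858
finger_force: 0.0
```

Request:
step_arm:
  hand: [0.65,0.65,0.65,0.65]
  linear:
    - [-0.8,-2.3,0]
    - [-0.8,-2.3,0]
    - [-0.8,-2.3,0]
    - [-0.8,-2.3,0]
  roll: [0,0,0,0]

```text
time: 2.52
eef_pos: [0.6432, -0.0622, 0.4999]
eef_rot: [0.0, -0.111, 0.994, 0.0]
contact_force: [-0.0, 0.8, 0.3]
gripper_width: 0.0558
finger_force: 0.0
```

```bash
cat >> h.py <<'E'
import cv2
def wproj(o,R,X):
    M=get_calibration("wrist");p=R.T@(X-o["eef_pos"]);m=M["mount"];c=m[:3,:3].T@(p-m[:3,3])
    return np.array([M["fx"]*c[0]/c[2]+M["cx"],M["fy"]*c[1]/c[2]+M["cy"]])
E
python3 -c "
from h import *
plan((43,1,133))
o,R=tool();im=get_image('wrist')[:,:,::-1].copy()
cv2.imwrite('pics/w1raw.png',im)
np.savez('w1.npz',p=o['eef_pos'],R=R)
im=cv2.resize(im,(800,600),interpolation=cv2.INTER_CUBIC)
for l in [(47.8,15,56.4),(47.8,-15,56.4),(56,0,-4),(0,0,0),(0,10,66),(0,-10,66),(0,210,0)]:
    u=(wproj(o,R,glob(l))+.5)*1.5625-.5;print(l,np.round(u))
cv2.imwrite('pics/w1.png',im)
"
```

```text
t 2.52 tip now [ 43.3   4.8 132.9] shift cm [ 0.03 -0.38 -0.01] roll 0.04 F [0.2 0.8 0.3] w 55.8 q [-0.41  0.34  0.54  1.58 -0.18  1.27  1.95]
(47.8, 15, 56.4) [420. 326.]
(47.8, -15, 56.4) [352. 326.]
(56, 0, -4) [388. 301.]
(0, 0, 0) [388. 201.]
(0, 10, 66) [410. 222.]
(0, -10, 66) [360. 222.]
(0, 210, 0) [794. 201.]
```

View pics/w1.png

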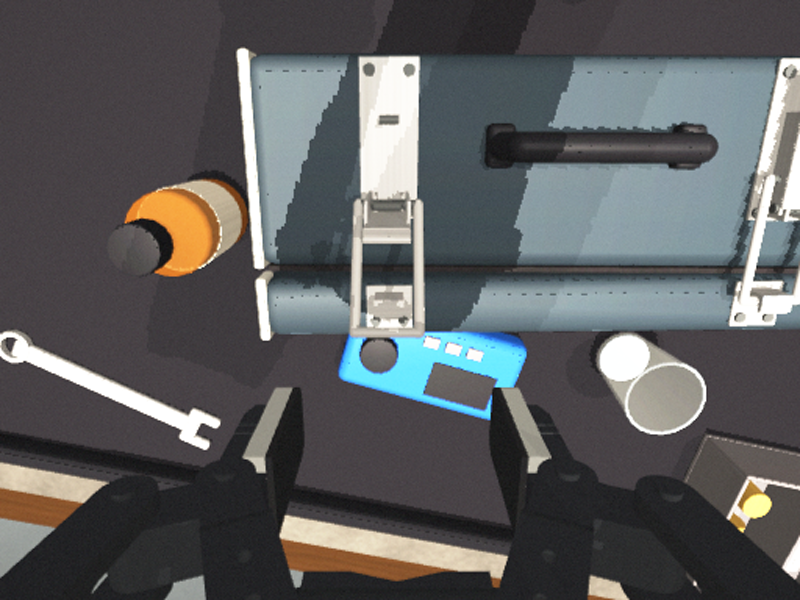

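```bash
python3 -c "
from h import *
o,R=tool()
for x in(-11,11):
  for z in (155,160,165,170,175):
    u=(wproj(o,R,o['eef_pos']+R@np.array([x,27.9,z])/1e3)+.5)*1.5625-.5;print(x,z,np.round(u))
plan((43,1,60))
"
```

```text
-11 155 [498. 467.]
-11 160 [495. 457.]
-11 165 [492. 447.]
-11 170 [489. 437.]
-11 175 [487. 429.]
11 155 [503. 396.]
11 160 [500. 388.]
11 165 [496. 380.]
11 170 [493. 372.]
11 175 [490. 365.]
t 2.58 tip now [ 43.3   4.6 132.9] shift cm [ 0.03 -0.37  7.29] roll 0.04 F [-0.3  0.2 -0.3] w 55.6 q [-0.41  0.34  0.54  1.58 -0.18  1.27  1.95]
```

Request:
step_arm:
  hand: [0.65,0.65,0.65,0.65]
  linear:
    - [-0.2,-0.4,2]
    - [-0.2,-0.4,5]
    - [-0.2,-0.4,8.7]
    - [-0.2,-0.4,8.7]
  roll: [0,0,0,0]

```text
time: 3.08
eef_pos: [0.6455, -0.0664, 0.4096]
eef_rot: [-0.003, -0.111, 0.994, 0.0]
contact_force: [0.2, 0.6, 1.2]
gripper_width: 0.0553
finger_force: 0.0
```

Request:
step_arm:
  hand: [0.45,0.3,0.3,0.3,0.3]
  linear:
    - [0,0,0]
    - [0,0,0]
    - [0,0,0]
    - [0,0,0]
    - [0,0,0]
  roll: [0,0,0,0,0]
  force: 25

```text
time: 3.7
eef_pos: [0.6465, -0.0665, 0.4133]
eef_rot: [0.001, -0.111, 0.994, 0.0]
contact_force: [1.9, 5.2, 3.2]
gripper_width: 0.0322
finger_force: 25.1
```

```bash
cat >> h.py <<'E'
def snap(name,pts=(),crop=None):
    o,R=tool();im=get_image('wrist')[:,:,::-1].copy()
    x0,y0,x1,y1=crop or (0,0,512,384);k=min(800/(x1-x0),600/(y1-y0))
    for l in pts: print(l,np.round((wproj(o,R,glob(l))-[x0,y0]+.5)*k-.5))
    cv2.imwrite(f'pics/{name}.png',cv2.resize(im[y0:y1,x0:x1],None,fx=k,fy=k,interpolation=cv2.INTER_CUBIC))
E
python3 -c "
from h import *
plan((45,1,46))
snap('w2',[(48,17,56),(48,-17,56),(56,0,-4),(4,0,66)],(120,60,420,285))"
```

```text
t 3.7 tip now [45.6 -0.2 46.3] shift cm [0.06 0.12 0.03] roll -0.03 F [3.  4.6 3.2] w 32.2 q [-0.38  0.41  0.52  1.68 -0.22  1.11  1.99]
(48, 17, 56) [461. 563.]
(48, -17, 56) [259. 563.]
(56, 0, -4) [359. 458.]
(4, 0, 66) [361. 330.]
```

View pics/w2.png

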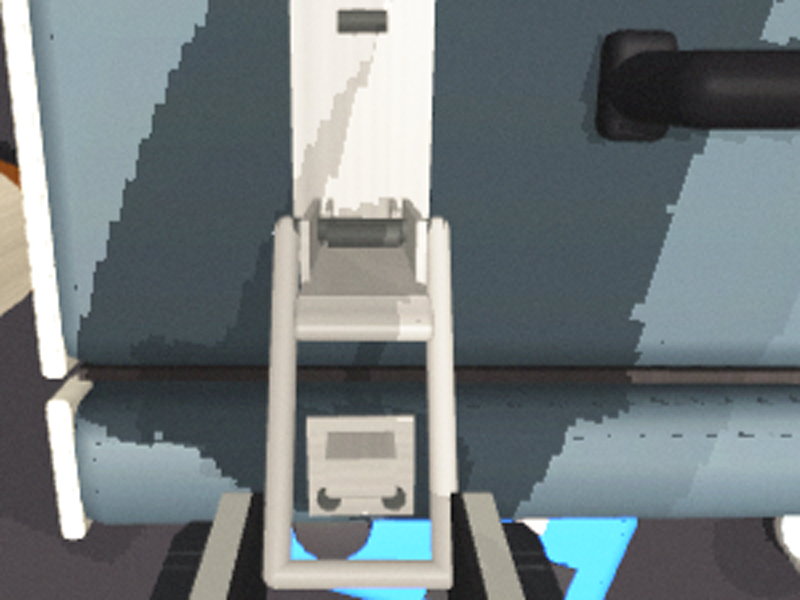

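```bash
python3 -c "
from h import *
o,R=tool()
for z in(3.5,-13):
  for x in (40,45,50,55,60,65,70,75):
    print(z,x,np.round((wproj(o,R,glob((x,0,z)))-[120,60]+.5)*800/300-.5))
for z in (50,54,58,62):
  for x in(44,48,52):print(z,x,np.round((wproj(o,R,glob((x,0,z)))-[120,60]+.5)*800/300-.5))
"
```

```text
3.5 40 [360. 406.]
3.5 45 [360. 427.]
3.5 50 [360. 448.]
3.5 55 [360. 468.]
3.5 60 [360. 488.]
3.5 65 [360. 508.]
3.5 70 [360. 527.]
3.5 75 [360. 546.]
-13 40 [359. 381.]
-13 45 [359. 401.]
-13 50 [359. 420.]
-13 55 [359. 439.]
-13 60 [359. 458.]
-13 65 [359. 476.]
-13 70 [359. 495.]
-13 75 [359. 513.]
50 44 [360. 525.]
50 48 [360. 545.]
50 52 [360. 565.]
54 44 [360. 537.]
54 48 [360. 557.]
54 52 [360. 578.]
58 44 [361. 549.]
58 48 [361. 570.]
58 52 [361. 591.]
62 44 [361. 561.]
62 48 [361. 583.]
62 52 [361. 604.]
```

Request:
step_arm:
  hand: [0.3,0.3,0.3,0.3,0.3]
  linear:
    - [-0.3,0.08,0.3]
    - [-0.6,0.08,0.7]
    - [-0.9,0.08,1.15]
    - [-1.2,0.08,1.7]
    - [-1.45,0.08,2.4]
  roll: [0,0,0,0,0]

```text
time: 4.38
eef_pos: [0.6604, -0.0629, 0.3882]
eef_rot: [-0.0, -0.11, 0.994, -0.0]
contact_force: [-2.6, 2.1, 2.4]
gripper_width: 0.0323
finger_force: 26.6
```

```bash
python3 -c "
from h import *
plan((61.4,0.6,4.5))"
```

```text
t 4.38 tip now [59.9  0.2 21.2] shift cm [-0.15  0.04  1.67] roll -0.06 F [-2.1  2.6  2.4] w 32.3 q [-0.37  0.46  0.5   1.67 -0.24  1.08  2.  ]
```

Request:
step_arm:
  hand: [0.3,0.3,0.3,0.3,0.3]
  linear:
    - [-0.05,0.04,0.4]
    - [-0.1,0.04,0.8]
    - [-0.15,0.04,1.2]
    - [-0.15,0.04,1.65]
    - [-0.15,0.04,1.65]
  roll: [0,0,0,0,0]

```text
time: 5.0
eef_pos: [0.6616, -0.0623, 0.3719]
eef_rot: [-0.0, -0.11, 0.994, -0.0]
contact_force: [1.1, -0.3, 1.8]
gripper_width: 0.0323
finger_force: 26.5
```

```bash
python3 -c "
from h import *
plan((61.7,0.6,-7))
snap('w3',[(68,0,10),(66,0,10),(58,0,-4),(63,0,3.5),(52.5,0,3.5)],(120,60,420,285))"
```

```text
t 5.0 tip now [61.2  0.6  4.9] shift cm [-0.05  0.    1.19] roll -0.06 F [ 1.  -0.5  1.8] w 32.3 q [-0.36  0.48  0.5   1.68 -0.25  1.05  2.01]
(68, 0, 10) [356. 573.]
(66, 0, 10) [356. 563.]
(58, 0, -4) [356. 485.]
(63, 0, 3.5) [356. 529.]
(52.5, 0, 3.5) [356. 476.]
```

View pics/w3.png

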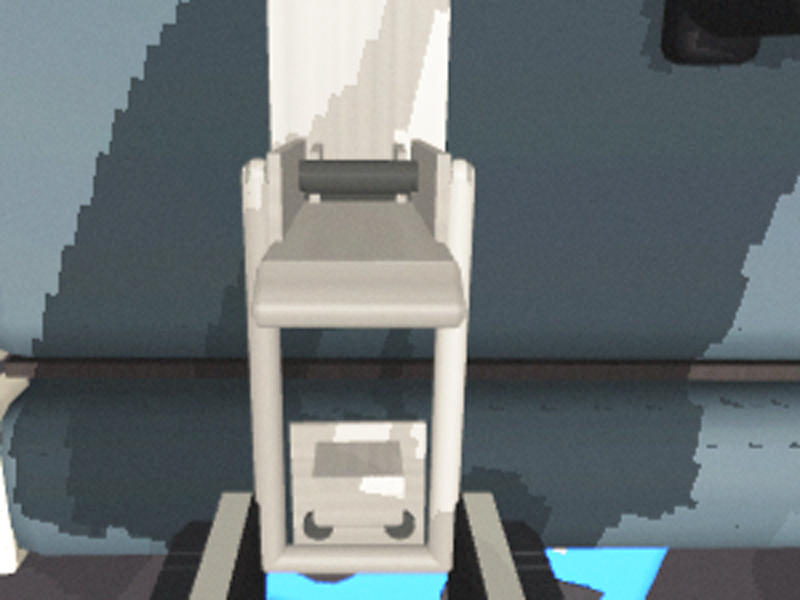

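Request:
step_arm:
  hand: [0.3,0.3,0.3,0.3,0.3]
  linear:
    - [-0.15,0,0.1]
    - [-0.2,0,0.4]
    - [-0.2,0,0.8]
    - [-0.2,0,1.15]
    - [-0.2,0,1.2]
  roll: [0,0,0,0,0]

```text
time: 5.68
eef_pos: [0.6636, -0.0618, 0.3599]
eef_rot: [-0.0, -0.111, 0.994, -0.0]
contact_force: [-1.2, -2.1, 1.3]
gripper_width: 0.0326
finger_force: 25.4
```

```bash
python3 -c "
from h import *
plan((61.7,0.6,-7))
snap('w4',[(67,0,-4),(66,0,-2),(58,0,-4),(63,0,3.5),(52.5,0,3.5)],(120,60,420,285))"
```

```text
t 5.67 tip now [63.3  0.6 -7.1] shift cm [ 0.16 -0.   -0.01] roll -0.05 F [-1.7 -1.8  1.3] w 32.6 q [-0.36  0.49  0.49  1.69 -0.26  1.03  2.01]
(67, 0, -4) [356. 552.]
(66, 0, -2) [356. 552.]
(58, 0, -4) [356. 506.]
(63, 0, 3.5) [356. 553.]
(52.5, 0, 3.5) [356. 497.]
```

View pics/w4.png

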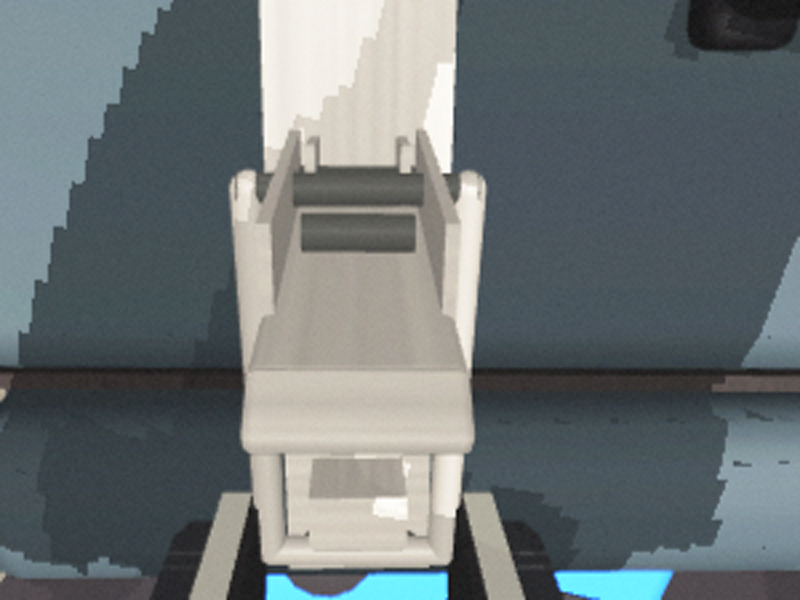

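Request:
step_arm:
  hand: [0.3,0.3,0.3,0.3]
  linear:
    - [0,0,0.15]
    - [0,0,0.15]
    - [0.2,0,0.15]
    - [0.4,0,0.15]
  roll: [0,0,0,0]

```text
time: 6.22
eef_pos: [0.6604, -0.0623, 0.3592]
eef_rot: [0.001, -0.111, 0.994, -0.0]
contact_force: [7.4, 0.1, 0.5]
gripper_width: 0.0321
finger_force: 25.3
```

```bash
python3 -c "
from h import *
plan((53.8,0.6,-8.6))"
```

```text
t 6.22 tip now [60.   0.8 -7.8] shift cm [ 0.62 -0.02  0.08] roll -0.02 F [ 7.3 -1.5  0.5] w 32.1 q [-0.36  0.48  0.49  1.7  -0.26  1.02  2.01]
```

Request:
step_arm:
  hand: [0.3,0.3,0.3]
  linear:
    - [0.1,0,0]
    - [0.2,0,0]
    - [0.2,0,0]
  roll: [0,0,0]

```text
time: 6.6
eef_pos: [0.658, -0.0629, 0.359]
eef_rot: [0.001, -0.111, 0.994, -0.0]
contact_force: [3.8, -1.3, 0.1]
gripper_width: 0.0323
finger_force: 25.2
```

```bash
python3 -c "
from h import *
plan((53.8,0.6,-8.6))
snap('w5',[(65,0,-4),(63,0,-4),(61,0,-4),(62.5,0,3.5),(52.5,0,3.5)],(120,60,420,285))"
```

```text
t 6.6 tip now [57.6  0.7 -8. ] shift cm [ 0.38 -0.02  0.06] roll -0.04 F [ 3.4 -2.1  0.1] w 32.3 q [-0.36  0.48  0.49  1.7  -0.26  1.02  2.01]
(65, 0, -4) [355. 571.]
(63, 0, -4) [355. 561.]
(61, 0, -4) [355. 551.]
(62.5, 0, 3.5) [355. 582.]
(52.5, 0, 3.5) [355. 529.]
```

View pics/w5.png

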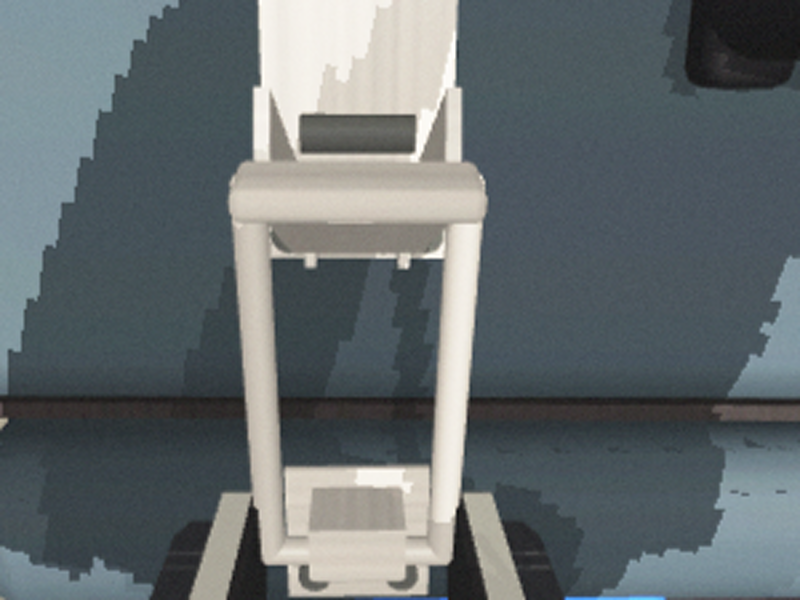

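Request:
step_arm:
  hand: [0.3,0.3,0.3]
  linear:
    - [0.1,0,0]
    - [0.2,0,0]
    - [0.2,0,0]
  roll: [0,0,0]

```text
time: 7.02
eef_pos: [0.6562, -0.0633, 0.359]
eef_rot: [0.001, -0.111, 0.994, -0.0]
contact_force: [6.7, -1.0, -1.1]
gripper_width: 0.0323
finger_force: 25.2
```

Request:
step_arm:
  hand: [0.3,0.3]
  linear:
    - [0.1,0,0]
    - [0.1,0,0]
  roll: [0,0]

```text
time: 7.28
eef_pos: [0.6556, -0.0634, 0.359]
eef_rot: [0.001, -0.111, 0.994, -0.0]
contact_force: [10.5, 0.6, -3.1]
gripper_width: 0.032
finger_force: 25.2
```

Request:
step_arm:
  hand: [0.3,0.3,0.3]
  linear:
    - [0.1,0,0]
    - [0.1,0,0]
    - [0.1,0,0]
  roll: [0,0,0]

```text
time: 7.65
eef_pos: [0.6551, -0.0634, 0.3591]
eef_rot: [0.002, -0.111, 0.994, -0.0]
contact_force: [15.7, -0.2, -6.5]
gripper_width: 0.0324
finger_force: 25.5
```

```bash
python3 -c "
from h import *
plan((53.8,0.6,-8.6))
C={}
snap('w6',[(62.5,0,3.5),(52.5,0,3.5),(-18,10,63),(-18,-10,63),(-24,0,60)],(120,60,420,285))"
```

```text
t 7.65 tip now [54.6  0.9 -7.9] shift cm [ 0.08 -0.03  0.07] roll -0.01 F [15.2 -3.6 -6.5] w 32.4 q [-0.36  0.48  0.49  1.71 -0.26  1.01  2.01]
(62.5, 0, 3.5) [355. 595.]
(52.5, 0, 3.5) [355. 543.]
(-18, 10, 63) [480. 131.]
(-18, -10, 63) [222. 131.]
(-24, 0, 60) [351.  50.]
```

Request:
step_arm:
  hand: [0.3,0.5,0.7,0.7,0.7]
  linear:
    - [-0.1,0,0]
    - [-0.1,0,0]
    - [-0.1,0,0]
    - [-0.1,0,0]
    - [-0.1,0,-0.5]
  roll: [0,0,0,0,0]

```text
time: 8.32
eef_pos: [0.6546, -0.0637, 0.3636]
eef_rot: [-0.0, -0.11, 0.994, 0.0]
contact_force: [0.5, 0.4, 0.2]
gripper_width: 0.0601
finger_force: 0.0
```

Request:
step_arm:
  hand: [0.7,0.5,0,0,0]
  linear:
    - [0,0,-3]
    - [0,0,-7]
    - [0,0,-10]
    - [0,0,-10]
    - [0,0,-10]
  roll: [0,0,0,0,0]

```text
time: 8.95
eef_pos: [0.6546, -0.0636, 0.4634]
eef_rot: [-0.0, -0.111, 0.994, 0.0]
contact_force: [0.0, -0.5, -0.6]
gripper_width: -0.0003
finger_force: 0.0
```

```bash
python3 -c "
from h import *
plan((16,0.5,75))
snap('w7',[(62.5,0,3.5),(52.5,0,3.5),(0,0,0)]+[(-45*np.cos(a)-21*np.cos(a)+3*np.sin(a),0,66*np.sin(a)+3*np.cos(a)) for a in (1.1,1.2,1.3,1.4,1.5,1.6)])"
```

```text
t 8.95 tip now [54.1  0.8 96.4] shift cm [ 3.81 -0.04  2.14] roll -0.05 F [-0.1 -0.5 -0.6] w -0.3 q [-0.39  0.39  0.53  1.6  -0.21  1.21  1.97]
(62.5, 0, 3.5) [395. 322.]
(52.5, 0, 3.5) [395. 302.]
(0, 0, 0) [395. 187.]
(np.float64(-27.2637219339038), 0, np.float64(60.18047412833147)) [395. 120.]
(np.float64(-21.11949453755878), 0, np.float64(62.601652937266955)) [395. 140.]
(np.float64(-14.764248132971186), 0, np.float64(64.3973367234085)) [395. 161.]
(np.float64(-8.261482241450526), 0, np.float64(65.5495836079391)) [395. 182.]
(np.float64(-1.6761703502562284), 0, np.float64(66.0468807208707)) [395. 202.]
(np.float64(4.925889281009577), 0, np.float64(65.88425923383548)) [395. 223.]
```

View pics/w7.png

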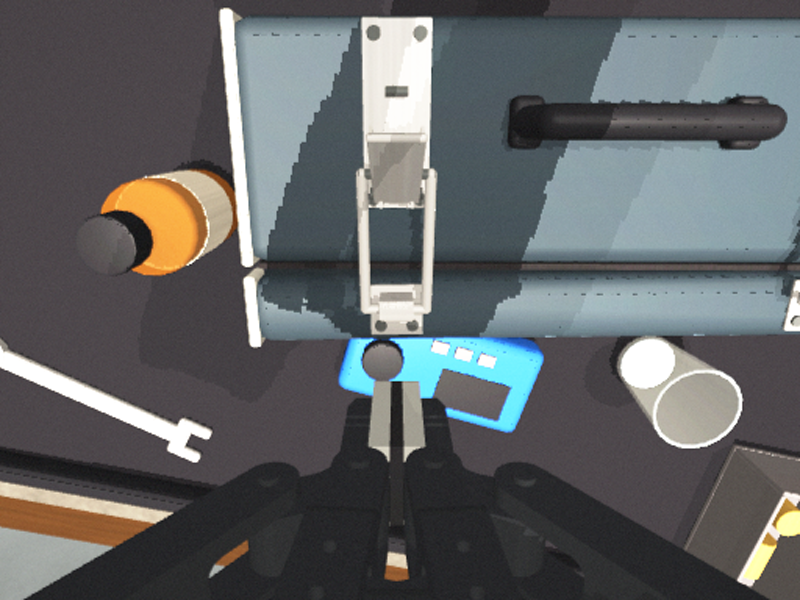

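Request:
step_arm:
  hand: [0,0,0,0,0]
  linear:
    - [2,0,0]
    - [4.4,0,0]
    - [4.4,0,3]
    - [4.4,0,5.4]
    - [4.6,0,5.4]
  roll: [0,0,0,0,0]

```text
time: 9.62
eef_pos: [0.6093, -0.0735, 0.4076]
eef_rot: [-0.002, -0.111, 0.994, -0.0]
contact_force: [-0.4, 0.3, 0.2]
gripper_width: 0.0003
finger_force: 0.0
```

Request:
step_arm:
  hand: [0,0,0,0]
  linear:
    - [0.4,0,0]
    - [0.8,0,0]
    - [1.1,0,0]
    - [1.2,0,0]
  roll: [0,0,0,0]

```text
time: 10.12
eef_pos: [0.598, -0.0766, 0.4101]
eef_rot: [0.0, -0.11, 0.994, 0.0]
contact_force: [0.1, 0.8, -0.4]
gripper_width: -0.0002
finger_force: 0.0
```

```bash
python3 -c "
from h import *
plan((-3,0.5,42))"
```

```text
t 10.12 tip now [-3.9  0.7 43.1] shift cm [-0.09 -0.02  0.11] roll -0.06 F [ 0.3  0.7 -0.4] w -0.2 q [-0.4   0.33  0.53  1.79 -0.19  1.07  1.99]
```

Request:
step_arm:
  hand: [0,0,0]
  linear:
    - [0.15,0,0]
    - [0.3,0,0.05]
    - [0.3,0,0.05]
  roll: [0,0,0]

```text
time: 10.5
eef_pos: [0.5953, -0.0771, 0.4093]
eef_rot: [0.0, -0.111, 0.994, -0.0]
contact_force: [0.5, -0.2, 0.4]
gripper_width: 0.0001
finger_force: 0.5
```

Request:
step_arm:
  hand: [0,0,0]
  linear:
    - [0.15,0,0.05]
    - [0.3,0,0.05]
    - [0.3,0,0.05]
  roll: [0,0,0]

```text
time: 10.88
eef_pos: [0.5923, -0.0777, 0.4088]
eef_rot: [0.0, -0.111, 0.994, 0.0]
contact_force: [3.8, 0.3, -1.3]
gripper_width: 0.0004
finger_force: 1.3
```

Request:
step_arm:
  hand: [0,0,0,0]
  linear:
    - [0.45,0,0.15]
    - [0.9,0,0.38]
    - [1.3,0,0.63]
    - [1.7,0,0.92]
  roll: [0,0,0,0]

```text
time: 11.38
eef_pos: [0.5763, -0.0813, 0.4]
eef_rot: [0.001, -0.111, 0.994, -0.0]
contact_force: [6.8, 1.8, 1.9]
gripper_width: -0.0001
finger_force: 3.2
```

```bash
python3 -c "
from h import *
plan((-3,0.5,42))"
```

```text
t 11.38 tip now [-26.2   0.9  33. ] shift cm [-2.32 -0.04 -0.89] roll -0.03 F [7.  0.2 1.9] w -0.1 q [-0.4   0.3   0.53  1.85 -0.18  1.03  1.99]
```

Request:
step_arm:
  hand: [0,0,0,0]
  linear:
    - [0.35,0,0.34]
    - [0.66,0,0.69]
    - [0.94,0,1.08]
    - [1.18,0,1.5]
  roll: [0,0,0,0]

```text
time: 11.88
eef_pos: [0.5641, -0.0842, 0.3844]
eef_rot: [-0.0, -0.111, 0.994, -0.0]
contact_force: [1.6, 0.4, 0.8]
gripper_width: -0.0
finger_force: 0.9
```

```bash
python3 -c "
from h import *
plan((-3,0.5,42))"
```

```text
t 11.88 tip now [-38.8   0.7  17.4] shift cm [-3.57 -0.02 -2.46] roll -0.05 F [1.6 0.1 0.8] w -0.0 q [-0.4   0.3   0.53  1.89 -0.18  1.    2.  ]
```

Request:
step_arm:
  hand: [0,0,0]
  linear:
    - [0.05,0,0.2]
    - [0.1,0,0.4]
    - [0.1,0,0.5]
  roll: [0,0,0]

```text
time: 12.25
eef_pos: [0.5631, -0.0844, 0.3792]
eef_rot: [-0.0, -0.11, 0.994, -0.0]
contact_force: [0.3, 0.2, -0.0]
gripper_width: -0.0
finger_force: 0.0
```

Request:
step_arm:
  hand: [0,0,0]
  linear:
    - [0,0,0.15]
    - [0,0,0.3]
    - [0,0,0.4]
  roll: [0,0,0]

```text
time: 12.62
eef_pos: [0.5633, -0.0844, 0.3758]
eef_rot: [-0.0, -0.11, 0.994, 0.0]
contact_force: [-5.0, 0.3, 12.7]
gripper_width: 0.0002
finger_force: 6.1
```

```bash
python3 -c "
from h import *
plan((-3,0.5,42))"
```

```text
t 12.62 tip now [-39.6   0.7   8.8] shift cm [-3.66 -0.01 -3.32] roll -0.06 F [-4.8  1.4 12.7] w 0.2 q [-0.39  0.31  0.53  1.9  -0.19  0.98  2.01]
```

Request:
step_arm:
  hand: [0,0]
  linear:
    - [0,0,0.05]
    - [0,0,0.05]
  roll: [0,0]

```text
time: 12.88
eef_pos: [0.5632, -0.0845, 0.3756]
eef_rot: [0.0, -0.11, 0.994, 0.0]
contact_force: [-6.1, 0.7, 11.8]
gripper_width: -0.0001
finger_force: 5.8
```

Request:
step_arm:
  hand: [0,0]
  linear:
    - [-0.03,0,0.05]
    - [-0.05,0,0.1]
  roll: [0,0]

```text
time: 13.12
eef_pos: [0.5634, -0.0845, 0.3747]
eef_rot: [-0.0, -0.11, 0.994, 0.0]
contact_force: [-10.7, 1.1, 20.7]
gripper_width: 0.0
finger_force: 9.8
```

Request:
step_arm:
  hand: [0,0]
  linear:
    - [0.08,0,0]
    - [0.1,0,0]
  roll: [0,0]

```text
time: 13.38
eef_pos: [0.5629, -0.0845, 0.3748]
eef_rot: [0.0, -0.111, 0.994, 0.0]
contact_force: [-2.9, 1.4, 11.7]
gripper_width: -0.0003
finger_force: 6.0
```

Request:
step_arm:
  hand: [0,0]
  linear:
    - [0.02,0,0.05]
    - [0.02,0,0.05]
  roll: [0,0]

```text
time: 13.62
eef_pos: [0.5628, -0.0846, 0.3746]
eef_rot: [0.001, -0.111, 0.994, 0.0]
contact_force: [-4.8, 1.4, 15.9]
gripper_width: 0.0001
finger_force: 8.2
```

Request:
step_arm:
  hand: [0,0]
  linear:
    - [0.02,0,0.03]
    - [0.02,0,0.03]
  roll: [0,0]

```text
time: 13.88
eef_pos: [0.5628, -0.0846, 0.3745]
eef_rot: [0.001, -0.111, 0.994, 0.0]
contact_force: [-4.5, 1.6, 18.5]
gripper_width: -0.0
finger_force: 9.2
```

Request:
step_arm:
  hand: [0,0]
  linear:
    - [0.03,0,0.04]
    - [0.03,0,0.04]
  roll: [0,0]

```text
time: 14.12
eef_pos: [0.5625, -0.0846, 0.3737]
eef_rot: [0.001, -0.111, 0.994, 0.0]
contact_force: [1.2, 0.5, 9.6]
gripper_width: -0.0002
finger_force: 4.6
```

Request:
step_arm:
  hand: [0,0]
  linear:
    - [0.02,0,0.05]
    - [0.02,0,0.05]
  roll: [0,0]

```text
time: 14.38
eef_pos: [0.5622, -0.0845, 0.3727]
eef_rot: [0.001, -0.111, 0.994, -0.0]
contact_force: [1.1, 0.1, 1.9]
gripper_width: 0.0
finger_force: 0.9
```

Request:
step_arm:
  hand: [0,0]
  linear:
    - [0.02,0,0.05]
    - [0.02,0,0.05]
  roll: [0,0]

```text
time: 14.62
eef_pos: [0.5621, -0.0847, 0.3725]
eef_rot: [0.001, -0.111, 0.994, 0.0]
contact_force: [-0.3, 1.2, 9.8]
gripper_width: -0.0001
finger_force: 5.0
```

Request:
step_arm:
  hand: [0,0]
  linear:
    - [0.02,0,0.07]
    - [0.02,0,0.07]
  roll: [0,0]

```text
time: 14.88
eef_pos: [0.562, -0.0847, 0.3724]
eef_rot: [0.001, -0.111, 0.994, 0.0]
contact_force: [-2.6, 1.3, 19.5]
gripper_width: 0.0002
finger_force: 9.6
```

Request:
step_arm:
  hand: [0,0,0,0,0]
  linear:
    - [0,0,-0.5]
    - [0,0,-3]
    - [0,0,-7]
    - [0,0,-12]
    - [0,0,-12]
  roll: [0,0,0,0,0]

```text
time: 15.5
eef_pos: [0.5619, -0.0852, 0.4945]
eef_rot: [0.003, -0.11, 0.994, -0.0]
contact_force: [0.1, 1.0, -1.0]
gripper_width: 0.0003
finger_force: 0.0
```

Run:
```python
from h import *
plan((-3,0.5,42))
# lever tip row in the wrist view: brightness profile along the latch centre line vs home/at catch
o,R=tool();im=cv2.cvtColor(get_image('wrist'),cv2.COLOR_RGB2GRAY)
for y in(0,210):
    for z in (0,5):
        ls=range(-80,75,5);u=[wproj(o,R,glob((x,y,z))) for x in ls]
        print(y,z,[(x,int(im[int(round(b)),int(round(a))])) if 0<=a<511.4 and 0<=b<383.4 else (x,None) for x,(a,b) in zip(ls,u)])
```

```text
t 15.5 tip now [-41.1   0.2 127.5] shift cm [-3.77  0.04  8.57] roll -0.07 F [ 0.3  0.9 -1. ] w 0.3 q [-0.44  0.19  0.56  1.76 -0.11  1.21  1.94]
0 0 [(-80, 58), (-75, 56), (-70, 246), (-65, 245), (-60, 226), (-55, 244), (-50, 244), (-45, 243), (-40, 244), (-35, 243), (-30, 243), (-25, 243), (-20, 209), (-15, 208), (-10, 255), (-5, 255), (0, 255), (5, 208), (10, 174), (15, 173), (20, 34), (25, 34), (30, 40), (35, 33), (40, 38), (45, 36), (50, 36), (55, 36), (60, 41), (65, 55), (70, 50)]
0 5 [(-80, 51), (-75, 66), (-70, 246), (-65, 243), (-60, 228), (-55, 244), (-50, 244), (-45, 244), (-40, 244), (-35, 244), (-30, 243), (-25, 244), (-20, 208), (-15, 208), (-10, 255), (-5, 255), (0, 255), (5, 179), (10, 176), (15, 38), (20, 37), (25, 35), (30, 35), (35, 36), (40, 37), (45, 39), (50, 33), (55, 36), (60, 55), (65, 52), (70, 51)]
210 0 [(-80, None), (-75, None), (-70, None), (-65, None), (-60, None), (-55, 255), (-50, 255), (-45, 255), (-40, 255), (-35, 255), (-30, 255), (-25, 255), (-20, 255), (-15, 255), (-10, 255), (-5, 255), (0, 255), (5, 255), (10, 149), (15, 140), (20, 135), (25, 125), (30, 41), (35, 65), (40, 255), (45, 163), (50, 162), (55, 255), (60, 255), (65, 255), (70, 78)]
210 5 [(-80, None), (-75, None), (-70, None), (-65, None), (-60, None), (-55, None), (-50, None), (-45, None), (-40, 255), (-35, 255), (-30, 255), (-25, 255), (-20, 255), (-15, 255), (-10, 255), (-5, 255), (0, 255), (5, 92), (10, 70), (15, 65), (20, 75), (25, 71), (30, 82), (35, 115), (40, 223), (45, 163), (50, 244), (55, 255), (60, 243), (65, 74), (70, 76)]
```

Run:
```python
from h import *
a=cv2.imread("pics/scene0.png",0);b=cv2.cvtColor(get_image("scene"),cv2.COLOR_RGB2GRAY)
for im in(a,b):
    print([int(cv2.getRectSubPix(im.astype(np.float32),(1,1),tuple(proj("scene",glob((x,-71.5,-14)))))[0,0]) for x in range(20,90,2)])
# lid keeper shift: template match around keeper
u=proj("scene",glob((64,0,-13)));print(u)
x,y=int(u[0]),int(u[1]);cv2.imwrite("pics/k.png",b[y-40:y+40,x-50:x+50])
t=a[y-5:y+10,x:x+16];r=cv2.matchTemplate(b[y-15:y+20,x-10:x+26],t,cv2.TM_CCOEFF_NORMED);print(cv2.minMaxLoc(r))
```

```text
[250, 243, 248, 245, 241, 252, 247, 246, 177, 93, 71, 143, 234, 251, 244, 252, 244, 244, 247, 242, 253, 249, 248, 252, 247, 253, 250, 248, 254, 251, 188, 89, 40, 33, 34]
[240, 232, 240, 233, 232, 244, 238, 231, 173, 185, 231, 232, 237, 239, 233, 242, 232, 233, 233, 228, 241, 228, 231, 233, 232, 252, 246, 233, 155, 66, 32, 30, 29, 30, 33]
[238.9448168  265.72767446]
(-0.8715871572494507, 0.9894406795501709, (20, 20), (9, 9))
```

The lid gap at the open end has closed: the dark band is gone and the lid edge has moved about 4 mm. The lever is lying flat and the arm is clear, so I'm handing in.

```bash
python3 -c "
from station import *
print(get_obs()['contact_force']);print(sign_off())"
```

```text
[-0.08539568 -0.49906387 -0.1635224 ]
the job is handed in; nothing more can be done
None
```

The loop is hooked behind its keeper and drawn snug; the lever went over centre and clicked home on its stop, with a highest reading of about 23 N at the lever. The lid gap has closed, the arm touched nothing else that I could detect, and the job was handed in at about 16 s.

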